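Stack two packing plates on the clamp base's dowel pins

ROBOT

A 7-joint arm with a two-finger parallel gripper is mounted at the origin on a cart in front of the work surface, level with it; the furniture and walls round the work are solid. World frame = base frame: x ahead of the robot, y to its left, z up, the work surface at z = 0. Lengths are in m, angles in rad, forces in N, time in s.
With the tool pointing down it reaches from about 0.425 to 0.875 m from the base axis. Payload 8.4 kg.
Tool frame: the origin (TCP) lies at the very end of the fingers, on their centre line; the grasp point (between the pads) lies 19 mm behind it; z points along the fingers, y is the line along which they close (so a half turn about z gives the same grasp; the last joint's range is limited). The gripper opens to 85 mm and grips with 20 to 120 N. Pads are 22 mm wide; open, the fingers measure 114 mm over their backs; the gripper's body (76 mm by 85 mm) begins 54 mm behind the grasp point. The pads swing forward as they close: fully open they stand 13 mm farther back than shut.
Start: joints at [-1.401, 0.333, 0.04, 1.465, -0.013, 1.343, -0.059], TCP at [0.173, 0.627, 0.231] pointing down, gripper open.
Joint ranges: [-2.58, 2.58], [-0.38, 2.09], [-1.3, 1.39], [0.25, 2.4], [-1.5, 4.64], [0.08, 2.09], [-2.65, 2.65]. Speed limits (rad/s): [2.22, 2.22, 2.79, 2.79, 3.14, 3.14, 3.14].

INTERFACE

Orientations are given as a rotation vector (axis times angle).
In Python, from cell import ctrl, read_camera, camera_info, close_job, nets gives the robot as it stands. The module is installed in compiled form; this text tells all that it offers. Calls block until the motion is done:
- ctrl.reach(position, orientation): joint-space move of the TCP to a pose.
- ctrl.servo_line(position, max_speed=0.15, ori=None, stop_force=None): straight line of the TCP; ori=None keeps the orientation; max_speed is the mean speed in m/s. With stop_force (N) it stops when the force on the tool has changed by that much, and returns True; else False.
- ctrl.movej(angles): joint-space move.
- ctrl.command_gripper(opening, squeeze=None): opening from 0.0 (shut) to 1.0 (fully open); squeeze is the grip in N (None keeps the last); returns when the fingers have stopped.
- ctrl.hold(seconds).
- ctrl.ik(position, orientation): joint angles nearest the present ones, or None.
- read_camera(name): name is "scene" or "top" or "wrist"; returns (picture, depth): 420x560x3 uint8, red, green, blue; 420x560 float32, m along the optical axis (not along the pixel's ray), 0 where there is no reading.
- camera_info(name): a dict with "mtx" (3x3 intrinsics, pixels), "dist_coeffs" ([k1, k2, p1, p2, k3] as OpenCV has them; the pictures are not rectified), "extrinsics" (4x4, takes a point from camera to world coordinates). Camera axes: x right, y up, looking along -z (the intrinsics and any distortion apply to the point x, -y, -z); pixel columns grow to the right and rows downward; lengths in m; the calibration is good to about 2 mm. A picture is of the moment at which its call begins: read the wrist's pose just before it. camera_info takes no time and is no camera call; for the wrist camera it gives the pose at the moment of the call.
A pose or a line that the arm cannot do raises ctrl.MotionError and nothing moves.
- close_job(): hands the job in; it is judged then, once.
Trained networks look in the newest picture that a camera, given by its name, has taken for a name from the list of things; names that differ only in an ending like _2 or _b are one class to them, and where a whole thing is asked for, a point or a joint stands for the part that bears it (a point fixed in the world has none). Each returns a list of dicts, best first, with "score" (0 to 1); they miss things now and then, are a little off and sometimes report something else, mostly with a low value. They report only what shows in the picture. A call takes as long as a camera call.
- nets.recognise(camera, name): "bbox" ([centre column, centre row, width, height] in pixels, round what is visible of it).
- nets.regions_of(camera, name): "region" (420x560 bool, what is visible of it) and "bbox" ([centre column, centre row, width, height] in pixels, round what is visible of it).
Readings, each from a call of its own:
- ctrl.current_time(): time.
- ctrl.current_joint_pos(): joint angles.
- ctrl.current_joint_velocities(): joint speeds.
- ctrl.current_joint_efforts(): joint torques, N m.
- ctrl.current_eef_pos(): TCP position.
- ctrl.current_tool_rot(): TCP orientation.
- ctrl.current_force(): force on the tool from outside, world axes, zero at the start.
- ctrl.current_moment(): the same for the moment, N m.
- ctrl.current_grip_width(): opening from 0.0 (shut) to 1.0 (fully open).
- ctrl.current_grasp_force(): force on a finger pad.
Only numpy, scipy, OpenCV 4.12 (cv2) and the standard library are available. Lean on these libraries where they do the work, as an engineer would, in place of code of your own. Each camera call takes 0.05 s, during which the arm holds its last target. There are 200 camera calls.

TASK

Build up the clamp base for the next pull test: thread the long thick packing plate over its two dowel pins until it lies flat on the base, then thread the short thin plate over the same pins so that it lies flat on the thick one. The large hole goes over the large pin. Leave the other things on the table where they are.

Things in the scene. Friction and masses are not known exactly. Their poses are not given: they have to be found in the camera images.
- clamp_base: Clamp base, bolted down: grey bar 30 mm wide (x), 150 long (y), flat top 40 mm above the table, end flanges 8 mm high (bolt heads to 13 mm), 46 wide, out to 108 mm from the middle. Two upright round steel pins 60 mm apart on its centre line: large (12 mm diameter, 36 above the bar's top) toward +y, small (8 mm, 30 above) toward -y, top 5 mm tapered. Origin under the middle; y along the bar, z up.
- base_seat (a point): Middle of the bar's flat top, axes as the bar's. The pins stand on a flush strip clamped rigidly in a slot along the bar: the point half-way between them lies up to 8 mm to either side of here along y. This offset is NOT measured: it must be felt (e.g. touch each pin lightly from its outer side, moving along the bar; the pins take a firm touch) or seen.
- thick_plate_mid (a point): Thick packing plate: bare aluminium, 40 mm wide (x), 110 mm long (y), 14 mm thick, about 150 g. Flat on the table. Two round through holes on its long centre line, 30 mm either side of the middle: the large (14.4 mm) toward +y, the small (10.4 mm) toward -y. The point is the plate's centre, half-way up; y runs along its length toward the large hole, z is up.
- thin_plate_mid (a point): Thin packing plate: bare aluminium, 48 mm wide (x), 86 mm long (y), 9 mm thick, about 90 g. Flat on the table. Two round through holes on its long centre line, 30 mm either side of the middle: the large (14.4 mm) toward +y, the small (10.4 mm) toward -y. The point is the plate's centre, half-way up; y runs along its length toward the large hole, z is up.
- thick_plate: The thick plate as a body; origin at the centre of its underside.
- thin_plate: The thin plate as a body; origin at the centre of its underside.
- tape_roll_b: Bystander: small black roll of tape lying flat, 59 mm across, 19 mm high; origin at the centre of its underside.
- grease_pot: Bystander: low round grey pot with a lid, 57 mm across, 32 mm high; origin at the centre of its underside.
- oil_dropper: Bystander: small dark bottle with a red needle cap, 30 mm across, 104 mm high; origin at the centre of its underside.

How it is judged:
On the way:
1. the thick plate lies flat on the base, threaded over both pins (z of thick_plate_mid in the frame of base_seat between 0.0045 and 0.0095 m and x of thick_plate_mid in the frame of base_seat between -0.006 and 0.006 m and y of thick_plate_mid in the frame of base_seat between -0.013 and 0.013 m and angle between the z axis of thick_plate_mid and the z axis of base_seat, either way round below 0.06 rad and angle between the y axis of thick_plate_mid and the y axis of base_seat, either way round below 0.15 rad), for 0.2 s.
At the end, for the whole second after the job is handed in: Both plates are threaded over both pins and at rest: the thick plate's centre 7 mm and the thin plate's centre 18.5 mm above the bar's top (each within 2.5 mm), both flat on it (within 0.06 rad), within 6 mm across and 13 mm along of the bar's middle, and lying along the bar within 0.15 rad (all of step 1 and z of thin_plate_mid in the frame of base_seat between 0.016 and 0.021 m and x of thin_plate_mid in the frame of base_seat between -0.006 and 0.006 m and y of thin_plate_mid in the frame of base_seat between -0.013 and 0.013 m and angle between the z axis of thin_plate_mid and the z axis of base_seat, either way round below 0.06 rad and angle between the y axis of thin_plate_mid and the y axis of base_seat, either way round below 0.15 rad and linear speed of each of thick_plate, thin_plate below 0.01 m/s); the robot touches nothing.
It fails at once if the small tape roll is moved more than 30 mm (distance of tape_roll_b from where it was at the start of the episode above 0.03 m).
It fails at once if the grease pot is moved more than 30 mm (distance of grease_pot from where it was at the start of the episode above 0.03 m).
It fails at once if the oil bottle is moved more than 30 mm (distance of oil_dropper from where it was at the start of the episode above 0.03 m).
It also fails if it takes over 72 s, if anything falls off the work surface, if the arm or the gripper's body presses on something with over 40 N, if the wrist force passes 120 N, or if a joint passes its speed limit or range.

## Working session

There is one attempt and no reset: what is moved stays moved. The work goes in short steps, each a Python script; the robot and the scene stay as the last script left them, time stands still between calls to the robot, and variables do not carry over. Pictures are saved under pics/ and viewed, at most 10 in all, crops included, and the job is handed in when it is done.

```bash
mkdir -p pics
cat > h.py <<'E'
import numpy as np, cv2
from cell import ctrl, read_camera, camera_info, close_job, nets
def cloud(cam):
    """picture, world points (420x560x3, nan where no depth)"""
    ci=camera_info(cam); pic,d=read_camera(cam)
    v,u=np.mgrid[0:420,0:560]
    n=cv2.undistortPoints(np.stack([u,v],-1).reshape(-1,1,2).astype(np.float64),np.array(ci["mtx"]),np.array(ci["dist_coeffs"])).reshape(420,560,2)
    P=np.stack([n[...,0]*d,-n[...,1]*d,-d,np.ones_like(d)],-1)@np.array(ci["extrinsics"]).T
    W=P[...,:3]; W[d<=0]=np.nan
    return pic,W
def save(pic,name): cv2.imwrite("pics/"+name,pic[...,::-1])
E
python3 - <<'E'
from h import *
print(ctrl.current_time(),ctrl.current_tool_rot())
for c in("top","scene"):
    pic,W=cloud(c); save(pic,c+"0.png"); np.savez(f"{c}0.npz",pic=pic,W=W)
    print(c,np.array(camera_info(c)["extrinsics"]).round(3).tolist())
    for n in("clamp_base","thick_plate","thin_plate","tape_roll_b","grease_pot","oil_dropper"):
        for r in nets.regions_of(c,n)[:2]:
            p=W[r["region"]]; print(n,round(r["score"],2),np.round(r["bbox"]),np.nanmedian(p,0).round(3),np.nanpercentile(p[:,2],95).round(3))
E
```

```text
0.0 [-4.20857071e-01 -3.11317667e+00  2.56990767e-03]
top [[-0.018, 0.995, -0.102, 0.42], [-1.0, -0.017, 0.005, -0.108], [0.003, 0.102, 0.995, 0.999], [0.0, 0.0, 0.0, 1.0]]
clamp_base 0.94 [336. 212.  28. 101.] [ 0.509 -0.224  0.025] 0.042
thick_plate 0.93 [397. 200.  44.  42.] [ 0.528 -0.358  0.014] 0.017
thick_plate 0.53 [216. 242.  41.  31.] [0.453 0.037 0.009] 0.012
thin_plate 0.74 [215. 241.  43.  31.] [0.453 0.036 0.009] 0.012
tape_roll_b 0.62 [156. 256.  28.  28.] [0.42  0.169 0.018] 0.022
grease_pot 0.95 [219. 166.  29.  26.] [0.614 0.02  0.032] 0.035
oil_dropper 0.58 [214. 241.  41.  30.] [0.451 0.039 0.009] 0.012
oil_dropper 0.45 [180. 175.  13.  14.] [0.596 0.101 0.051] 0.073
scene [[0.535, 0.62, -0.574, -0.021], [-0.845, 0.408, -0.346, -0.438], [0.019, 0.67, 0.742, 0.735], [0.0, 0.0, 0.0, 1.0]]
clamp_base 0.8 [329. 254.  77.  78.] [ 0.469 -0.235  0.021] 0.041
thick_plate 0.83 [395. 275.  65.  30.] [ 0.523 -0.358  0.015] 0.017
thin_plate 0.97 [201. 214.  44.  25.] [0.447 0.032 0.009] 0.011
tape_roll_b 0.89 [147. 198.  32.  27.] [0.418 0.162 0.016] 0.02
grease_pot 0.94 [254. 170.  23.  21.] [0.604 0.013 0.031] 0.033
oil_dropper 0.84 [218. 149.  14.  42.] [0.592 0.098 0.041] 0.076
```

View pics/top0.png

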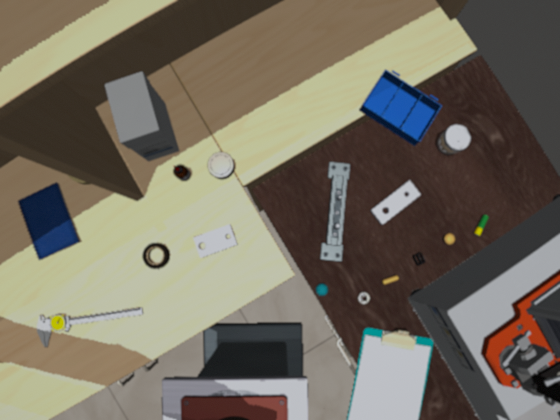

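View pics/scene0.png

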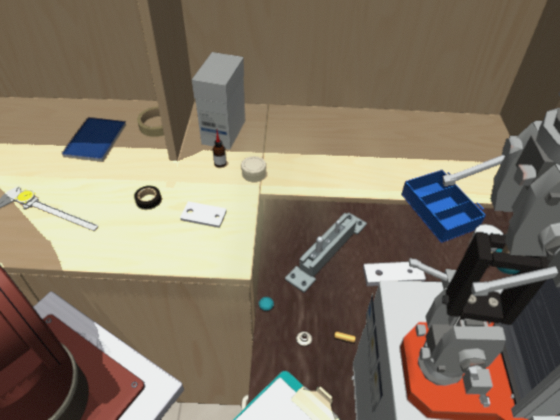

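```bash
cat >> h.py <<'E'
def rect(P):
    """minAreaRect of xy points: centre, (long, short), yaw of long axis"""
    (c,(a,b),t)=cv2.minAreaRect(np.asarray(P[:,:2]*1000,np.float32))
    t=np.radians(t)
    if a<b: a,b,t=b,a,t+np.pi/2
    return np.array(c)/1000,(a/1000,b/1000),t
E
python3 - <<'E'
from h import *
for c in("top","scene"):
    f=np.load(c+"0.npz"); W=f["W"]
    for n,c0,zr,R in(("thick",(.528,-.358),(.009,.02),.075),("thin",(.453,.036),(.005,.016),.065),("base",(.509,-.224),(.034,.046),.085),("pins",(.509,-.224),(.05,.09),.085)):
        m=(np.hypot(W[...,0]-c0[0],W[...,1]-c0[1])<R)&(W[...,2]>zr[0])&(W[...,2]<zr[1])
        r=rect(W[m]); print(c,n,m.sum(),r[0].round(4),np.round(r[1],4),round(np.degrees(r[2]),1),np.median(W[m][:,2]).round(4))
        if n=="pins": print(W[m].round(3)[:40].tolist())
for n in ("thick","thin","base"): pass
pic=cv2.resize(np.load("top0.npz")["pic"][150:280,180:440],None,fx=3,fy=3,interpolation=cv2.INTER_CUBIC); save(pic,"top0c.png")
ci=camera_info("wrist"); E=np.array(ci["extrinsics"]); print(ci["mtx"],E.round(3).tolist())
E
```

```text
top thick 861 [ 0.5292 -0.3593] [0.1116 0.0411] 126.6 0.0138
top thin 833 [0.4536 0.0357] [0.1149 0.0753] 129.8 0.0093
top base 822 [ 0.5128 -0.2265] [0.1501 0.0305] 173.2 0.0395
top pins 50 [ 0.5053 -0.2245] [0.0689 0.0107] 175.0 0.0711
[[0.539, -0.228, 0.066], [0.539, -0.23, 0.066], [0.537, -0.226, 0.066], [0.537, -0.227, 0.071], [0.536, -0.229, 0.073], [0.537, -0.231, 0.071], [0.537, -0.226, 0.051], [0.535, -0.226, 0.066], [0.535, -0.227, 0.07], [0.535, -0.229, 0.071], [0.535, -0.231, 0.071], [0.535, -0.226, 0.051], [0.534, -0.226, 0.061], [0.533, -0.228, 0.064], [0.533, -0.229, 0.07], [0.534, -0.232, 0.063], [0.533, -0.227, 0.053], [0.532, -0.228, 0.061], [0.481, -0.22, 0.069], [0.481, -0.221, 0.073], [0.481, -0.223, 0.073], [0.481, -0.226, 0.072], [0.479, -0.217, 0.071], [0.479, -0.219, 0.072], [0.479, -0.221, 0.076], [0.479, -0.223, 0.077], [0.479, -0.225, 0.078], [0.478, -0.217, 0.058], [0.477, -0.217, 0.074], [0.477, -0.22, 0.08], [0.477, -0.223, 0.078], [0.477, -0.225, 0.075], [0.477, -0.227, 0.076], [0.476, -0.217, 0.058], [0.475, -0.217, 0.072], [0.475, -0.219, 0.075], [0.
[... 830 characters left out ...]
5], [0.529, -0.232, 0.056], [0.531, -0.234, 0.055], [0.533, -0.235, 0.053], [0.53, -0.232, 0.052], [0.476, -0.223, 0.077], [0.476, -0.224, 0.078], [0.479, -0.225, 0.076], [0.473, -0.222, 0.076], [0.474, -0.224, 0.077], [0.475, -0.225, 0.076], [0.476, -0.227, 0.076], [0.478, -0.228, 0.074], [0.472, -0.221, 0.073], [0.472, -0.223, 0.075], [0.472, -0.225, 0.076], [0.473, -0.226, 0.076], [0.474, -0.228, 0.076], [0.477, -0.229, 0.074], [0.471, -0.221, 0.072]]
[[291.55933907   0.         278.56182289]
 [  0.         291.55933907 212.92176924]
 [  0.           0.           1.        ]] [[0.265, -0.924, -0.275, 0.102], [0.964, 0.254, 0.076, 0.645], [-0.0, -0.285, 0.958, 0.373], [0.0, 0.0, 0.0, 1.0]]
```

View pics/top0c.png

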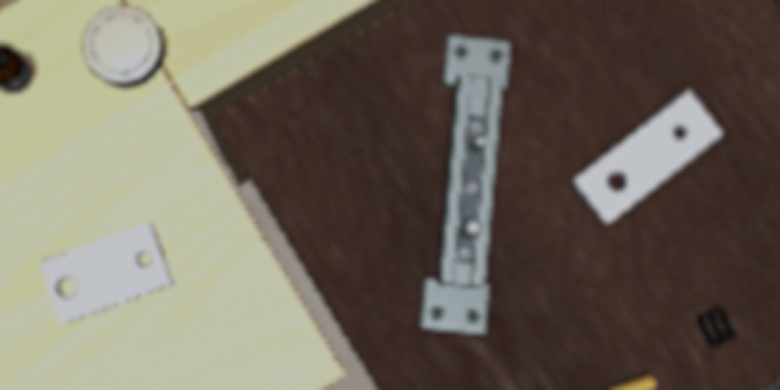

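```bash
cat >> h.py <<'E'
from scipy.spatial.transform import Rotation as Rn
def down(a):
    """tool pointing down, its y axis at world yaw a"""
    y=np.array([np.cos(a),np.sin(a),0]); z=np.array([0,0,-1.]); x=np.cross(y,z)
    return Rn.from_matrix(np.c_[x,y,z]).as_rotvec()
E
python3 - <<'E'
from h import *
P=np.concatenate([np.load(c+"0.npz")["W"].reshape(-1,3) for c in("top","scene")]); P=P[~np.isnan(P[:,0])]
r=np.hypot(P[:,0],P[:,1]); a=np.degrees(np.arctan2(P[:,1],P[:,0]))
rb=np.arange(.2,1.0,.1)
for a0 in range(-60,85,10):
    print(a0,[round(float(P[s][:,2].max()),2) if (s:=(a>=a0)&(a<a0+10)&(r>=q)&(r<q+.1)).any() else None for q in rb])
np.set_printoptions(precision=3,suppress=True)
for n,p,ad in(("thick",(.528,-.36,.10),36.5),("base",(.505,-.226,.14),83.5),("base",(.505,-.226,.04),83.5),("thin",(.452,.035,.1),19),("thin",(.452,.035,.0),19),("thick",(.528,-.36,.0),36.5),("via",(.2,.45,.3),70),("via",(.45,.12,.3),19),("via",(.47,.0,.3),10)):
    print(n,p,ad,ctrl.ik(p,down(np.radians(ad))))
E
```

```text
-60 [0.0, 0.01, 0.51, 0.53, 0.4, 0.26, 0.17, 0.04]
-50 [0.0, 0.01, 0.26, 0.26, 0.02, 0.02, 0.01, 0.14]
-40 [-0.65, 0.02, 0.01, 0.02, 0.02, 0.07, 0.08, 0.01]
-30 [-0.75, 0.02, 0.04, 0.08, 0.04, 0.05, 0.05, 0.01]
-20 [-0.75, 0.0, 0.01, 0.01, 0.02, 0.01, 0.01, 0.01]
-10 [0.0, 0.01, 0.01, 0.03, 0.59, 0.01, 0.01, 0.3]
0 [0.01, 0.01, 0.01, 0.07, 0.59, 0.01, 0.29, 0.29]
10 [0.01, 0.01, 0.02, 0.59, 0.59, 0.59, 0.28, None]
20 [0.01, 0.01, 0.02, 0.54, 0.53, 0.38, 0.29, None]
30 [0.01, 0.01, 0.01, 0.02, 0.03, 0.03, 0.28, None]
40 [0.01, 0.01, 0.01, 0.02, 0.02, 0.02, 0.28, None]
50 [0.0, 0.01, 0.02, 0.01, 0.01, 0.0, 0.28, 0.19]
60 [0.0, 0.01, 0.01, 0.01, 0.01, None, None, None]
70 [-0.75, 0.01, 0.01, 0.01, None, None, None, None]
80 [-0.75, 0.0, 0.01, 0.01, None, None, None, None]
thick (0.528, -0.36, 0.1) 36.5 [ 0.053  0.463  0.62   1.669 -0.295  1.105  1.395]
base (0.505, -0.226, 0.14) 83.5 [-0.622  0.399  1.189  1.858 -0.404  1.159  2.164]
base (0.505, -0.226, 0.04) 83.5 [-0.502  0.532  1.057  1.942 -0.554  0.994  2.272]
thin (0.452, 0.035, 0.1) 19 [-0.909  0.038  0.76   2.113 -0.031  1.001  0.199]
thin (0.452, 0.035, 0.0) 19 [-0.871  0.262  0.77   2.191 -0.26   0.777  0.401]
thick (0.528, -0.36, 0.0) 36.5 [ 0.058  0.596  0.62   1.736 -0.415  0.944  1.482]
via (0.2, 0.45, 0.3) 70 [-1.326 -0.02   0.082  1.732  0.002  1.429 -0.023]
via (0.45, 0.12, 0.3) 19 [-0.983 -0.124  0.578  1.806  0.068  1.439 -0.086]
via (0.47, 0.0, 0.3) 10 [-0.808 -0.125  0.659  1.801  0.077  1.44   0.012]
```

Run:
```python
from h import *
for c in("top","scene"):
    P=np.load(c+"0.npz")["W"].reshape(-1,3); P=P[~np.isnan(P[:,0])]
    r=np.hypot(P[:,0],P[:,1]); a=np.degrees(np.arctan2(P[:,1],P[:,0])); s=(P[:,2]>.12)&(abs(a)<60)&(r>.3)
    print(c,[(a0,np.sort(r[t])[[0,5]].round(3).tolist(),P[t][:,2].min().round(2)) for a0 in range(-60,60,5) if (t:=s&(a>=a0)&(a<a0+5)).sum()>5])
np.set_printoptions(precision=3,suppress=True)
for r in(.36,.38,.4,.42,.44,.49):
  for z in(.3,.4):
    t=1.30; print(r,z,ctrl.ik((r*np.cos(t),r*np.sin(t),z),down(t)))
```

```text
top [(-60, [0.48, 0.482], np.float64(0.12)), (-55, [0.484, 0.484], np.float64(0.12)), (-50, [0.489, 0.49], np.float64(0.12)), (-45, [0.993, 0.995], np.float64(0.12)), (-40, [1.017, 1.019], np.float64(0.12)), (-35, [1.054, 1.056], np.float64(0.12)), (-5, [0.667, 0.668], np.float64(0.57)), (0, [0.637, 0.638], np.float64(0.12)), (5, [0.615, 0.615], np.float64(0.12)), (10, [0.598, 0.598], np.float64(0.12)), (15, [0.583, 0.584], np.float64(0.12)), (20, [0.582, 0.582], np.float64(0.12))]
scene [(-60, [0.483, 0.483], np.float64(0.12)), (-55, [0.486, 0.487], np.float64(0.12)), (-50, [0.492, 0.492], np.float64(0.12)), (-30, [1.108, 1.113], np.float64(0.12)), (-25, [1.142, 1.143], np.float64(0.12)), (-20, [1.159, 1.161], np.float64(0.12)), (-15, [1.069, 1.07], np.float64(0.12)), (-10, [0.999, 1.001], np.float64(0.12)), (-5, [0.946, 0.947], np.float64(0.12)), (0, [0.902, 0.905], np.float64(0.12)), (5, [0.659, 0.661], np.float64(0.12)), (10, [0.653, 0.654], np.float64(0.12)), (15, [0.578, 0.58], np.float64(0.12)), (20, [0.577, 0.578], np.float64(0.12)), (25, [0.816, 0.819], np.float64(0.13)), (3
[... 253 characters left out ...]
-0.301  0.001  1.97   0.     1.473 -0.124]
0.36 0.4 [-1.434 -0.302  0.007  1.771  0.002  1.672 -0.127]
0.38 0.3 [-1.425 -0.257  0.006  1.938  0.002  1.461 -0.119]
0.38 0.4 [-1.433 -0.26   0.012  1.741  0.003  1.661 -0.121]
0.4 0.3 [-1.424 -0.213  0.011  1.904  0.002  1.451 -0.114]
0.4 0.4 [-1.431 -0.218  0.016  1.708  0.003  1.651 -0.116]
0.42 0.3 [-1.422 -0.17   0.014  1.868  0.002  1.443 -0.109]
0.42 0.4 [-1.43  -0.176  0.02   1.674  0.004  1.643 -0.11 ]
0.44 0.3 [-1.421 -0.127  0.017  1.832  0.002  1.437 -0.104]
0.44 0.4 [-1.428 -0.135  0.024  1.639  0.003  1.637 -0.105]
0.49 0.3 [-1.416 -0.022  0.025  1.734  0.001  1.429 -0.091]
0.49 0.4 [-1.424 -0.031  0.032  1.544  0.001  1.629 -0.092]
```

Run:
```python
from h import *
np.set_printoptions(precision=4,suppress=True)
ctrl.movej([-1.424,-.213,.011,1.904,.002,1.451,-.114])
ctrl.movej([0.45,-.15,.011,1.85,.002,1.451,1.2])
print(ctrl.current_time(),ctrl.current_eef_pos())
ctrl.reach((.528,-.360,.12),down(np.radians(36.5)))
print(ctrl.current_time(),ctrl.current_eef_pos(),ctrl.current_joint_pos())
pic,W=cloud("wrist"); save(pic,"w_thick.png"); np.savez("w_thick.npz",pic=pic,W=W,E=camera_info("wrist")["extrinsics"])
for r in nets.regions_of("wrist","thick_plate"):
    p=W[r["region"]]; p=p[abs(p[:,2]-.014)<.004]; q=rect(p); print(r["score"],r["bbox"],q,np.degrees(q[2]),np.median(p[:,2]))
```

```text
4.0833 [ 0.3597 -0.2281  0.3008]
5.1667 [ 0.5284 -0.3597  0.1212] [ 0.4713  0.3858  0.0722  1.6276 -0.0303  1.1281  1.1889]
0.63 [278.9, 208.6, 44.8, 119.4] (array([ 0.5279, -0.3628]), (0.10964372253417969, 0.040055007934570314), np.float64(2.1994801766353866)) 126.02093124389647 0.01320387378902406
```

View pics/w_thick.png

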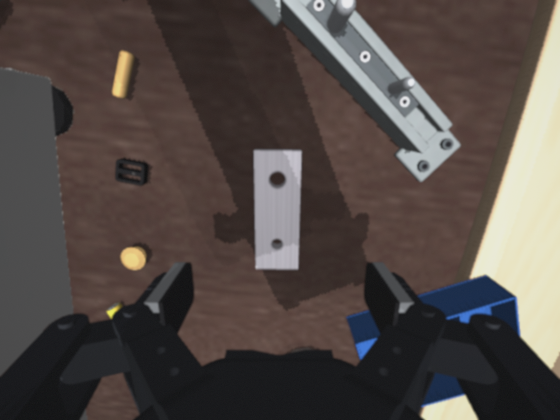

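```bash
cat > base.py <<'E'
from h import *
np.set_printoptions(precision=4,suppress=True)
ctrl.reach((.506,-.226,.165),down(np.radians(83.5)))
print(ctrl.current_time(),ctrl.current_eef_pos(),ctrl.current_joint_pos())
pic,W=cloud("wrist"); save(pic,"w_base.png"); np.savez("w_base.npz",pic=pic,W=W,E=camera_info("wrist")["extrinsics"])
m=(np.hypot(W[...,0]-.51,W[...,1]+.227)<.085)
p=W[m&(abs(W[...,2]-.04)<.004)]; q=rect(p); print(q,np.degrees(q[2]),np.median(p[:,2]))
for c0 in((.476,-.223),(.534,-.231)):
    s=m&(np.hypot(W[...,0]-c0[0],W[...,1]-c0[1])<.015)&(W[...,2]>.05)
    p=W[s]; zt=np.percentile(p[:,2],98); t=p[p[:,2]>zt-.003]
    v,u=np.nonzero(s&(W[...,2]>zt-.003)); print(c0,len(p),zt,len(t),t.mean(0),cv2.minEnclosingCircle(t[:,:2].astype(np.float32)),u.mean(),v.mean(), np.ptp(u),np.ptp(v))
save(cv2.resize(pic[100:310,150:400],None,fx=3,fy=2.85,interpolation=cv2.INTER_CUBIC)[:600],"w_base_c.png")
E
python3 base.py
```

```text
5.8917 [ 0.5061 -0.2261  0.1664] [ 0.4404  0.1889 -0.1133  1.7825  0.0236  1.1689  1.7762]
(array([ 0.5114, -0.2287]), (0.14860287475585937, 0.030057727813720705), np.float64(3.0220464148913897)) 173.15050506591797 0.03887823010564126
(0.476, -0.223) 1022 0.26769533289044495 510 [ 0.4858 -0.2241  0.2662] ((0.4850439131259918, -0.22414833307266235), 0.011777480132877827) 279.02156862745096 412.9901960784314 124 17
(0.534, -0.231) 107 0.06986896186567595 36 [ 0.5336 -0.2313  0.0687] ((0.5339675545692444, -0.23134642839431763), 0.003124438226222992) 277.02777777777777 244.63888888888889 6 5
```

View pics/w_base_c.png

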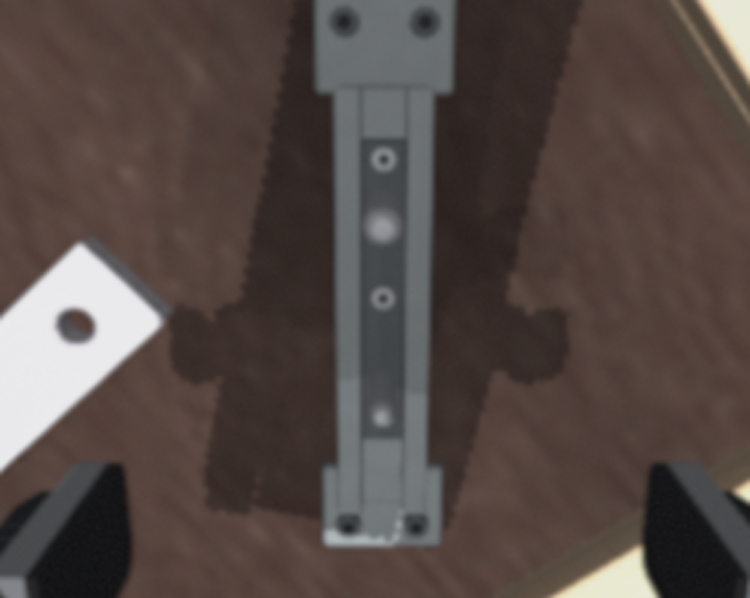

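```bash
cat >> h.py <<'E'
def ray(uv,z,E,cam="wrist"):
    """world point on pixel's ray at height z"""
    ci=camera_info(cam); n=cv2.undistortPoints(np.array([[uv]],float),np.array(ci["mtx"]),np.array(ci["dist_coeffs"]))[0,0]
    d=E[:3,:3]@np.array([n[0],-n[1],-1]); return E[:3,3]+d*(z-E[2,3])/d[2]
E
python3 - <<'E'
from h import *
np.set_printoptions(precision=4,suppress=True)
f=np.load("w_thick.npz"); g=cv2.cvtColor(f["pic"],cv2.COLOR_RGB2GRAY).astype(float)
H=[]
for (u,v,r) in((277,179,13),(277,244,11)):
    s=g[v-r:v+r+1,u-r:u+r+1]; w=np.clip(np.percentile(s,75)-15-s,0,60); yy,xx=np.mgrid[-r:r+1,-r:r+1]
    c=(u+(w*xx).sum()/w.sum(),v+(w*yy).sum()/w.sum()); H.append(ray(c,.014,f["E"])); print("hole",c,H[-1],2*np.sqrt((w>25).sum()/np.pi))
H=np.array(H);d=H[0]-H[1]; print("thick mid",H.mean(0),np.linalg.norm(d),np.degrees(np.arctan2(d[1],d[0])))
f=np.load("w_base.npz"); W=f["W"]; pic=f["pic"]
Q=[]
for c0,z in(((.476,-.223),.076),((.534,-.231),.070)):
    s=(np.hypot(W[...,0]-c0[0],W[...,1]-c0[1])<.012)&(W[...,2]>z-.0035)&(W[...,2]<z+.006)
    v,u=np.nonzero(s); c=(u.min()+u.max())/2,(v.min()+v.max())/2; Q.append(ray(c,z-.001,f["E"]))
    print("pin",s.sum(),u.mean(),v.mean(),c,np.ptp(u),np.ptp(v),W[s].mean(0),Q[-1])
Q=np.array(Q);d=Q[0]-Q[1]; d[2]=0;print("pins mid",Q.mean(0),np.linalg.norm(d),np.degrees(np.arctan2(d[1],d[0])))
E
```

```text
hole (np.float64(277.00952732644015), np.float64(179.23168389955686)) [ 0.5101 -0.3381  0.014 ] 17.112717355495807
hole (np.float64(276.51851851851853), np.float64(243.44647387113142)) [ 0.5452 -0.3865  0.014 ] 11.396070970426017
thick mid [ 0.5276 -0.3623  0.014 ] 0.05977148514635299 126.04023297633657
pin 116 277.2931034482759 179.1206896551724 (np.float64(277.0), np.float64(179.0)) 12 12 [ 0.4745 -0.2242  0.0744] [ 0.4738 -0.2251  0.075 ]
pin 39 276.9230769230769 244.43589743589743 (np.float64(277.0), np.float64(244.5)) 6 5 [ 0.5335 -0.2314  0.0686] [ 0.5328 -0.2321  0.069 ]
pins mid [ 0.5033 -0.2286  0.072 ] 0.05938945937176882 173.25155775127007
```

```bash
cat > grasp.py <<'E'
from h import *
import sys
np.set_printoptions(precision=4,suppress=True)
def grasp(mid,a,pre,tag):
    R=down(a)
    ctrl.command_gripper(pre,60)
    ctrl.reach((*mid,.06),R)
    hit=ctrl.servo_line((*mid,-.008),.06,stop_force=5)
    z=ctrl.current_eef_pos()[2]
    ctrl.servo_line((*mid,z+.003),.05)
    e=ctrl.current_eef_pos()
    print("touch",hit,z,e,"grip",ctrl.current_grip_width())
    ctrl.command_gripper(0,60)
    print("closed",ctrl.current_grip_width(),ctrl.current_grasp_force(),ctrl.current_force(),ctrl.current_eef_pos())
    z0=ctrl.current_eef_pos()[2]
    ctrl.servo_line((*mid,z0+.10),.15)
    print(ctrl.current_time(),"held",ctrl.current_grip_width(),ctrl.current_grasp_force(),ctrl.current_eef_pos())
    pic,W=cloud("wrist"); save(pic,f"w_{tag}_held.png"); np.savez(f"w_{tag}_held.npz",pic=pic,W=W,E=camera_info("wrist")["extrinsics"],tcp=ctrl.current_eef_pos(),z0=z0)
E
python3 - <<'E'
from grasp import *
grasp((.5276,-.3624),np.radians(36.03),.65,"thick")
E
```

```text
touch True -0.003903666411398124 [ 0.5278 -0.3626 -0.0008] grip 0.6484328784708916
closed 0.4533117196067004 61.427764892578125 [ 0.3178 -0.4686  2.4609] [ 0.5277 -0.3625 -0.0008]
9.4 held 0.45103805052592744 60.92072367668152 [ 0.527  -0.3619  0.098 ]
```

View pics/w_thick_held.png

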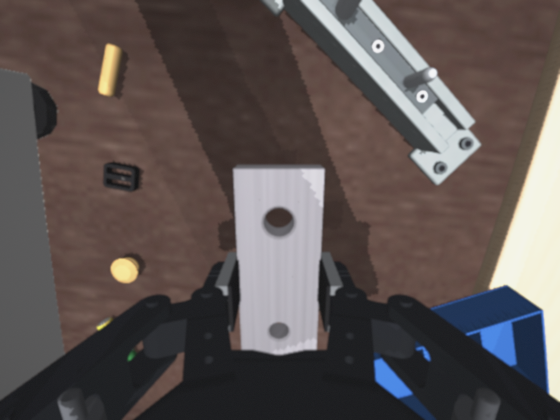

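```bash
cat >> h.py <<'E'
def holes(f,ztop,guess):
    g=cv2.cvtColor(f["pic"],cv2.COLOR_RGB2GRAY); H=[]
    for (u,v,r) in guess:
        s=cv2.resize(g[v-r:v+r+1,u-r:u+r+1],None,fx=8,fy=8,interpolation=cv2.INTER_CUBIC)
        _,b=cv2.threshold(s,0,255,cv2.THRESH_BINARY_INV+cv2.THRESH_OTSU)
        cs,_=cv2.findContours(b,cv2.RETR_EXTERNAL,cv2.CHAIN_APPROX_NONE); c=max(cs,key=cv2.contourArea)
        (x,y),(A,B),_=cv2.fitEllipse(c); p=(u-r+(x+.5)/8-.5,v-r+(y+.5)/8-.5)
        H.append(ray(p,ztop,f["E"])); print("hole",np.round(p,2),"axes px",round(A/8,1),round(B/8,1),H[-1])
    H=np.array(H); d=H[0]-H[1]; print("mid",H.mean(0),"dist",np.linalg.norm(d),"yaw",np.degrees(np.arctan2(d[1],d[0])))
    return H
E
python3 - <<'E'
from h import *
np.set_printoptions(precision=4,suppress=True)
f=np.load("w_thick_held.npz"); H=holes(f,f["tcp"][2]-f["z0"]+.014,((278,220,20),(278,330,17)))
print("tcp",f["tcp"]); t=np.radians(126.03); ax=np.array([[np.cos(t),np.sin(t)],[np.sin(t),-np.cos(t)]]); print("along,across",ax@(H.mean(0)-f["tcp"])[:2])
f=np.load("w_thick.npz"); holes(f,.014,((277,179,13),(277,244,11)))
print(Rn.from_rotvec(ctrl.current_tool_rot()).as_matrix()[:,1])
E
```

```text
hole [278.43 221.34] axes px 29.2 30.9 [ 0.5083 -0.3376  0.1125]
hole [278.4  330.27] axes px 16.7 20.6 [ 0.5433 -0.3857  0.1125]
mid [ 0.5258 -0.3617  0.1125] dist 0.05943205954589216 yaw 126.0452292193514
tcp [ 0.5268 -0.3619  0.0977]
along,across [ 0.0008 -0.0007]
hole [277.   179.16] axes px 15.9 16.3 [ 0.51   -0.3381  0.014 ]
hole [276.54 243.49] axes px 10.9 11.6 [ 0.5453 -0.3865  0.014 ]
mid [ 0.5276 -0.3623  0.014 ] dist 0.05988135102962925 yaw 126.06895168571023
[ 0.8086  0.5883 -0.0021]
```

```bash
cat > place.py <<'E'
from h import *
np.set_printoptions(precision=4,suppress=True)
def place(xy,a,zseat,zabove):
    xy=np.array(xy,float); R=down(a)
    ctrl.reach((*xy,zabove),R); ctrl.hold(.3)
    e=ctrl.current_eef_pos(); cmd=xy+(xy-e[:2]); 
    print(ctrl.current_time(),"above",e,ctrl.current_tool_rot()-R,"F",ctrl.current_force())
    hit=ctrl.servo_line((*cmd,zseat-.002),.04,ori=R,stop_force=7)
    e=ctrl.current_eef_pos(); print(ctrl.current_time(),"down",hit,e,"seat",zseat,"F",ctrl.current_force(),"M",ctrl.current_moment(),"grip",ctrl.current_grip_width())
    return e[2]-zseat
E
python3 - <<'E'
from place import *
z0=float(np.load("w_thick_held.npz")["z0"])
print(place((.5043,-.2276),np.radians(83.2),z0+.040,.105))
E
```

```text
10.3667 above [ 0.5042 -0.2284  0.1047] [-0.3754 -6.2715 -0.    ] F [-0.393   1.3118 -2.1002]
11.8833 down True [ 0.5043 -0.2268  0.0392] seat 0.039231874227063465 F [-0.9765  0.7157  5.2633] M [-0.0155  0.232  -0.0139] grip 0.4532803332944058
-7.858995223316428e-05
```

Run:
```python
from h import *
np.set_printoptions(precision=4,suppress=True)
ctrl.command_gripper(.68)
e=ctrl.current_eef_pos(); ctrl.servo_line((e[0],e[1],.165),.15); ctrl.hold(.2)
print(ctrl.current_eef_pos())
pic,W=cloud("wrist"); save(pic,"w_base2.png"); np.savez("w_base2.npz",pic=pic,W=W,E=camera_info("wrist")["extrinsics"],tcp=ctrl.current_eef_pos())
m=(np.hypot(W[...,0]-.505,W[...,1]+.227)<.065)
p=W[m&(abs(W[...,2]-.054)<.004)]; q=rect(p); print("thick",q,np.degrees(q[2]),np.percentile(p[:,2],[5,50,95]))
for c0,z in(((.4745,-.224),.076),((.5335,-.2315),.070)):
    s=(np.hypot(W[...,0]-c0[0],W[...,1]-c0[1])<.012)&(W[...,2]>z-.0035)&(W[...,2]<z+.006); print("pin",s.sum(),W[s].mean(0))
ctrl.reach((.452,.034,.117),down(np.radians(19))); ctrl.hold(.2)
print(ctrl.current_time(),ctrl.current_eef_pos(),ctrl.current_joint_pos())
pic2,W=cloud("wrist"); save(np.hstack([pic[:,80:480],pic2[:,80:480]]),"w_thin.png"); np.savez("w_thin.npz",pic=pic2,W=W,E=camera_info("wrist")["extrinsics"])
m=(np.hypot(W[...,0]-.452,W[...,1]-.035)<.06)&(abs(W[...,2]-.0095)<.004); q=rect(W[m]); print("thin",q,np.degrees(q[2]),np.median(W[m][:,2]))
for r in nets.regions_of("wrist","thin_plate")[:2]:
    p=W[r["region"]]; p=p[abs(p[:,2]-.009)<.004]; q=rect(p); print(r["score"],r["bbox"],q,np.degrees(q[2]),np.median(p[:,2]))
```

```text
[ 0.503  -0.2262  0.1641]
thick (array([ 0.5045, -0.2273]), (0.10992906951904297, 0.040094512939453125), np.float64(3.0234794618739613)) 173.23261260986328 [0.0521 0.0532 0.0543]
pin 114 [ 0.4745 -0.2242  0.0744]
pin 41 [ 0.5332 -0.2315  0.0684]
15.1 [0.4522 0.0336 0.117 ] [ 0.1337  0.05   -0.3118  2.0504  0.0177  1.0435  0.1444]
thin (array([0.4507, 0.0353]), (0.0867940673828125, 0.04814825057983398), np.float64(1.9071114945266812)) 109.26943969726562 0.008158803104859724
0.57 [278.4, 208.4, 58.5, 96.9] (array([0.4507, 0.0353]), (0.0867940673828125, 0.04814825057983398), np.float64(1.9071114945266812)) 109.26943969726562 0.00815852215801438
```

View pics/w_thin.png

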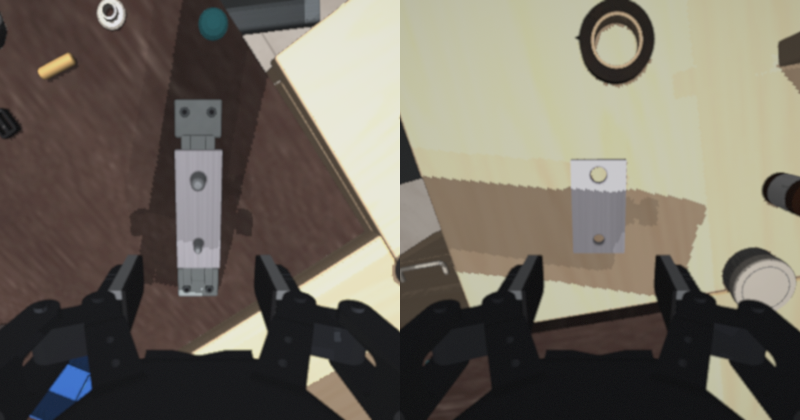

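```bash
sed -i 's/z+.003/z+.002/' grasp.py
python3 - <<'E'
from grasp import *
grasp((.4507,.0353),np.radians(19.27),.72,"thin")
E
```

```text
touch True -0.0053298718891674444 [ 0.4509  0.0353 -0.0033] grip 0.7212895224130764
closed 0.5449604530535174 67.80645924503915 [-0.8406 -0.9553 13.2028] [ 0.452   0.0356 -0.0022]
18.1167 held 0.5426858759055463 61.46295189857483 [0.45   0.0351 0.0968]
```

View pics/w_thin_held.png

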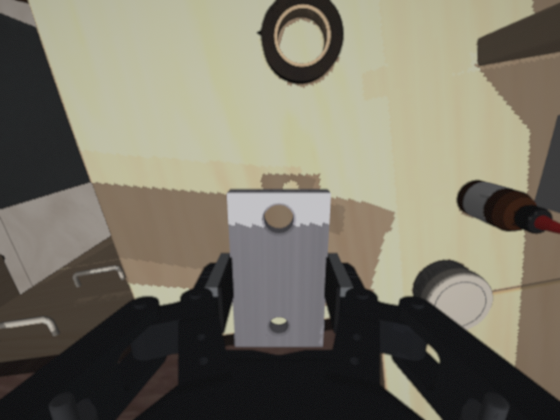

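Run:
```python
from h import *
np.set_printoptions(precision=4,suppress=True)
f=np.load("w_thin_held.npz"); zt=f["tcp"][2]-f["z0"]+.009; W=f["W"]; tcp=f["tcp"]
H=np.array([ray(p,zt,f["E"]) for p in((278.5,216.3),(278.5,324))]); d=H[0]-H[1]
t=np.radians(109.27); ax=np.array([[np.cos(t),np.sin(t)],[np.sin(t),-np.cos(t)]])
print("mid",H.mean(0),np.linalg.norm(d),np.degrees(np.arctan2(d[1],d[0])),"along,across",ax@(H.mean(0)-tcp)[:2],tcp)
for nm,tt,top in(("thin",109.27,.009),("thick",126.03,.014)):
    f=np.load(f"w_{nm}_held.npz"); W=f["W"]; zt=f["tcp"][2]-f["z0"]+top
    t=np.radians(tt); ax=np.array([[np.cos(t),np.sin(t)],[np.sin(t),-np.cos(t)]])
    L=(W-f["tcp"])[...,:2]@ax.T
    s=(abs(W[...,2]-zt)<.008)&(L[...,0]>.0)&(L[...,0]<.07)&(abs(L[...,1])<.03)&(L[...,0]>.015)
    A=np.c_[L[s],np.ones(s.sum())]; k=np.linalg.lstsq(A,W[s][:,2]-zt,rcond=None)[0]
    print(nm,s.sum(),"far edge",np.percentile(L[s][:,0],[99,100]),"sides",np.percentile(L[s][:,1],[0,1,99,100]),"plane slope along/across, dz",k)
```

```text
mid [0.4487 0.0367 0.1078] 0.05973959998610954 109.2972580572606 along,across [ 0.0018 -0.0006] [0.4498 0.0352 0.0966]
thin 5486 far edge [0.0432 0.0434] sides [-0.0246 -0.0241  0.023   0.0236] plane slope along/across, dz [-0.0289 -0.0039 -0.    ]
thick 6948 far edge [0.0547 0.0549] sides [-0.0208 -0.0203  0.019   0.0194] plane slope along/across, dz [-0.0053 -0.0003 -0.0004]
```

```bash
sed -i 's/cmd=xy+(xy-e\[:2\])/cmd=xy/' place.py
python3 - <<'E'
from place import *
z0=float(np.load("w_thin_held.npz")["z0"])
ctrl.reach((.47,-.1,.14),down(np.radians(50)))
print(place((.5048,-.2273),np.radians(83.2),z0+.054,.115))
E
```

```text
20.0667 above [ 0.505  -0.2265  0.1153] [-0.0011 -0.0004 -0.    ] F [ 0.0459 -0.3339 -0.8885]
21.525 down True [ 0.5047 -0.2273  0.0518] seat 0.05179785351982701 F [-0.583  -0.0003  4.9525] M [ 0.0749  0.1652 -0.0215] grip 0.5400015098546042
4.07984444469045e-05
```

Seated at the expected height. Next: release, lift clear, and check.

Run:
```python
from h import *
np.set_printoptions(precision=4,suppress=True)
ctrl.command_gripper(.8)
e=ctrl.current_eef_pos(); ctrl.servo_line((e[0],e[1],.18),.12); ctrl.hold(.3)
pic,W=cloud("wrist"); save(pic,"w_final.png")
m=(np.hypot(W[...,0]-.505,W[...,1]+.227)<.065)
for n,z in(("thin",.063),("thick",.054)):
    p=W[m&(abs(W[...,2]-z)<.0035)]; q=rect(p); print(n,q,np.degrees(q[2]),np.percentile(p[:,2],[5,50,95]))
p=W[m&(abs(W[...,2]-.063)<.0035)]; k=np.linalg.lstsq(np.c_[p[:,:2],np.ones(len(p))],p[:,2],rcond=None)[0]; print("slope",k)
print(ctrl.current_time(),ctrl.current_force(),ctrl.current_grip_width())
```

```text
thin (array([ 0.5035, -0.2276]), (0.08619307708740234, 0.04815642547607422), np.float64(3.022008198529747)) 173.1483154296875 [0.0611 0.0622 0.0633]
thick (array([ 0.5045, -0.2278]), (0.10922188568115235, 0.04716109466552734), np.float64(3.0260194517636245)) 173.37814331054688 [0.052  0.0533 0.055 ]
slope [0.0006 0.0003 0.0619]
23.45 [-0.0875 -0.1778  0.1668] 0.7985810802376211
```

View pics/w_final.png

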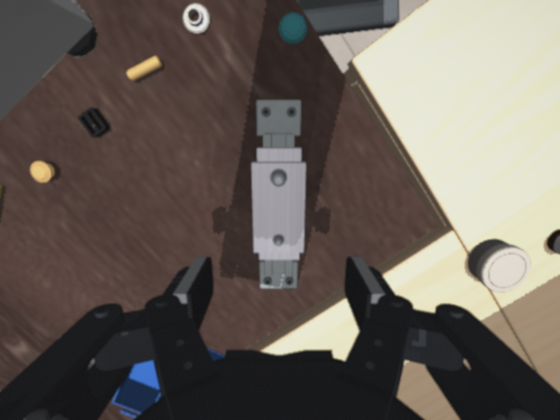

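The picture shows the thin plate flat on the thick one, with the large pin at (278,177) and the small pin at (278,240) coming through the holes. The gripper is clear.

```bash
python3 -c "
from cell import close_job
print(close_job())"
```

```text
the job is handed in; nothing more can be done
None
```

Both plates are threaded over the pins, large hole on the large pin, and measured lying flat on the base; I handed the job in after about 23.5 s on the robot's clock, and no verdict was returned.

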